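Open the child-safe battery keeper at the block battery

TASK

The smoke alarm needs its block battery. Push the battery keeper's cover down against its spring and turn it anticlockwise, regripping the bar as needed, until its opening is over the compartment with the rectangular block battery; then let it spring fully up so that its tabs lock in the notches, and let go. Leave the other things on the table where they are.

Things in the scene. Friction and masses are not known exactly. Their poses are not given: they have to be found in the camera images.
- keeper: battery keeper: round white drum fixed to the table, 190 mm across, 74 mm high, with six equal wedge compartments centred 52 mm from the axis at 0, 60 .. 300 degrees anticlockwise (from above) from its x axis. An inward collar at its top (inner radius 84, underside at 67.5 mm) has a 13 mm wide notch at the middle of each compartment. Origin: centre of its underside; z up
- cover (a joint): turning of the keeper's clear round cover (164 mm across, top face 70 mm above the table), rad, growing anticlockwise from above; starts at 0 (within 0.02), its opening over the compartment at the keeper's x axis. Inner stops at about -0.1 and 5.4: it reaches every compartment anticlockwise only. Friction when free about 0.05 N m; blocked while locked
- plunger (a joint): how far the cover is pushed down, m: 0 = up, 0.008 = bottom stop. A spring resists: about 5 N to start, 9 N at the bottom. From 0.005 down its tabs pass under the collar and the cover turns freely (from 0.0025 it can be forced). Let go between notches it stays down at about 0.005; with the tabs within about 2 mm of the notches' middles it springs up and locks
- cover_grip (a point): on the cover's axis, in the middle of its grey grip bar, which stands on the cover: 62 mm long, 14 mm thick, 26 mm high (its top 96 mm, this point 83 mm above the table when up). The bar lies along the line from the axis to the opening: the point's x axis points along it to the opening; z up
- cover_window (a point): the middle of the cover's 60 degree wedge-shaped opening, which lies between two grey lips standing 3 mm above the cover; 52 mm from the axis, level with the cover's top face. x axis outwards from the axis
- cover_tab (a point): the locking tab at the middle of the opening's outer side, 88 mm from the axis, 68 mm above the table when up: one of six like grey tabs, 9 mm thick, that stand out from the cover's edge every 60 degrees. In the collar's notches they lock the cover (play about 0.02 rad, more if forced) with the opening over a compartment's middle
- block_battery: rectangular block battery, 26.5 x 17.5 mm from above, 48 mm high, two round terminals on top, standing fixed in the middle of the compartment 120, 180 or 240 degrees round from where the opening starts. Seen through the clear cover. Origin: centre of its underside
- fat_cell: a round battery 26 mm across, 49 mm high, standing fixed in another of these compartments. Origin: centre of its underside
- thin_cell: a round battery 14 mm across, 49 mm high, standing fixed in another of these compartments. Origin: centre of its underside
- tealight: a loose tea light in an aluminium cup, 38 mm across and 15 mm high, standing beside the keeper. Origin: centre of its underside
- matchbox: a loose matchbox, 53 x 36 x 15 mm, lying beside the keeper. Origin: centre of its underside
- remote: a loose black remote control, 170 x 45 x 18 mm, long side along its x. Origin: centre of its underside
- candle_jar: a loose glass jar with a pink candle in it, 74 mm across, 60 mm high. Origin: centre of its underside
- mug: a loose white mug, 82 mm across, 92 mm high, handle at its +y. Origin: centre of its underside
- glasses_case: a loose dark spectacle case, 160 x 62 x 40 mm. Origin: centre of its underside
- smoke_alarm: a loose white round smoke alarm, 108 mm across, 30 mm high, lying with its empty battery bay up. Origin: centre of its underside

How it is judged:
By the outcome, as a careful person would: the job done as asked, in the order asked, and still so for the second after the job is handed in, with the robot touching nothing.
It also fails if it takes over 69 s, if anything falls off the work surface, if the arm or the gripper's body presses on something with over 40 N, if the wrist force passes 120 N, or if a joint passes its speed limit or range.

ROBOT

A 6-joint arm with a two-finger parallel gripper is mounted at the origin on the work surface. World frame = base frame: x ahead of the robot, y to its left, z up, the work surface at z = 0. Lengths are in mm, angles in rad, forces in N, time in s.
With the tool pointing down it reaches from about 275 to 1000 mm from the base axis. Payload 8.4 kg.
Tool frame: the origin (TCP) lies midway between the tips of the shut fingers; the grasp point (between the pads) lies 19 mm behind it (r.grip_point_offset is the distance from the TCP to the grasp point, in mm); z points along the fingers, y is the line along which they close (so a half turn about z gives the same grasp; the last joint's range is limited). The gripper opens to 85 mm and grips with 20 to 120 N. Pads are 22 mm wide; open, the fingers measure 114 mm over their backs; the gripper's body (76 mm by 85 mm) begins 54 mm behind the grasp point. The pads swing forward as they close: fully open they stand 13 mm farther back than shut.
Start: joints at [1.277, 0.353, 1.633, -0, 1.155, -0.002], TCP at [179.796, 598.583, 231.281] pointing down, gripper open.
Joint ranges: [-2.63, 2.63], [-0.92, 2.1], [0.06, 2.66], [-1.3, 4.44], [0, 2.69], [-3.02, 3.02]. Speed limits (rad/s): [2.22, 2.22, 2.79, 3.14, 3.14, 3.14].

INTERFACE

Orientations are given as [roll, pitch, yaw] about the fixed x, y, z axes, in that order (R = Rz(yaw) Ry(pitch) Rx(roll)).
In Python, from rig import r gives the robot as it stands. The module is installed in compiled form; this text tells all that it offers.
- The arm moves only by the shell command python3 -m creep 'ROWS' [FORCE]. ROWS is text: rows parted by semicolons, each of 7 numbers parted by spaces: the turn, a rotation vector about the tool's x, y, z in degrees, then the shift along the tool's x, y, z in m, then the closure in counts, from 0 (fully open) to 255 (shut). A call has 1 to 8 rows; each row is the pose to reach, as a shift and turn from the pose commanded when the call began, along the tool's axes at that moment; what a row does not reach only later rows make up. A row lasts 1/8 s, in which the tool goes at most 62.5 mm and 10.7 degrees, less where a joint would pass 70% of its speed; a pose out of reach is approached as far as the arm can. A call with a gripper value outside its range is refused whole. The fingers move at their own pace and stop on an object; FORCE is the grip in N (left out, the last holds). Time passes only in rows, so rows that repeat a pose let the fingers close. It gives the time, the measured TCP pose, the force, the opening and the grip force at its end, in the units of the state.
- r.sense(): the state, without advancing time (a new reading comes with each control period).
- r.grab_frame(name): name is "scene" or "top" or "wrist"; returns a dict with "img" (384x512x3 uint8, red, green, blue), "range_z" (384x512 float32, mm along the optical axis (not along the pixel's ray), 0 where there is no reading), "K" (3x3 intrinsics, pixels), "D" ([k1, k2, p1, p2, k3] as OpenCV has them; the pictures are not rectified), "world_from_camera" (4x4, takes a point from camera to world coordinates). Camera axes: x right, y up, looking along -z (the intrinsics and any distortion apply to the point x, -y, -z); pixel columns grow to the right and rows downward; lengths in mm; the calibration is good to about 2 mm. A picture is of the moment at which its call begins.
- r.sign_off(): hands the job in; it is judged then, once.
The state is a dict: "clock": time; "qpos": joint angles; "qvel": joint speeds; "joint_efforts": joint torques, N m; "eef_pos": TCP position; "tcp_rot": TCP orientation; "contact_force": force on the tool from outside, world axes, zero at the start; "wrist_torque": the same for the moment, N m; "opening": opening from 0.0 (shut) to 1.0 (fully open); "grasp_force": force on a finger pad.
Only numpy, scipy, OpenCV 4.12 (cv2) and the standard library are available. Lean on these libraries where they do the work, as an engineer would, in place of code of your own. Each camera call takes 0.05 s, during which the arm holds its last target. There are 200 camera calls.

## Working session

There is one attempt and no reset: what is moved stays moved. The work goes in short steps, Python scripts to look and compute and a shell command to move; the robot and the scene stay as the last step left them, time stands still between calls to the robot, and variables do not carry over. Pictures are saved under pics/ and viewed, at most 10 in all, crops included, and the job is handed in when it is done.

```bash
mkdir -p pics; cat > h.py <<'E'
import numpy as np,cv2
from rig import r
def grab(n,f):
    d=r.grab_frame(n); np.savez('pics/'+f,**d); cv2.imwrite(f'pics/{f}.png',d['img'][:,:,::-1]); return d
def ray(d,u,v):
    p=cv2.undistortPoints(np.array([[[u,v]]],float),np.array(d['K']),np.array(d['D'],float))[0,0]
    return np.array([p[0],-p[1],-1.])
def atz(d,u,v,z):
    T=np.array(d['world_from_camera']); w=T[:3,:3]@ray(d,u,v); o=T[:3,3]
    return o+w*(z-o[2])/w[2]
E
python3 - <<'E'
from h import *
d=grab('top','top0'); grab('scene','sc0')
print(np.array(d['world_from_camera']).round(2),r.sense())
E
```

```text
[[-1.00000e-01  9.70000e-01 -2.10000e-01  3.43730e+02]
 [-9.90000e-01 -1.00000e-01  3.00000e-02  1.59200e+01]
 [ 0.00000e+00  2.10000e-01  9.80000e-01  1.10585e+03]
 [ 0.00000e+00  0.00000e+00  0.00000e+00  1.00000e+00]] {'clock': 0.1, 'qpos': array([ 1.27659085e+00,  3.53620244e-01,  1.63406549e+00,  1.61224811e-05,
        1.15516757e+00, -2.40720846e-03]), 'qvel': array([-7.35939822e-05, -2.52042476e-03, -1.53805713e-03, -1.54522900e-03,
        4.11515050e-04,  9.81141006e-04]), 'joint_efforts': array([ 1.42669345e-03, -6.06363773e+01, -3.42817032e+01,  1.84540231e-04,
        4.02670907e-03,  3.19374624e-05]), 'eef_pos': array([179.6738369 , 598.17601421, 230.60846115]), 'tcp_rot': array([-3.14033204e+00, -1.77762434e-05,  2.84978785e+00]), 'contact_force': array([-0.6834182 ,  0.35144497,  0.69843124]), 'wrist_torque': array([-0.00170281,  0.02118682,  0.02969638]), 'grasp_force': 0.0, 'opening': 1.0015385149844658}
```

View pics/top0.png

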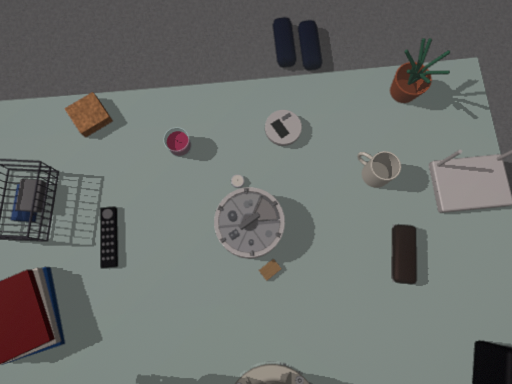

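The keeper is at about (250,222), the tea light at (237,181) and the matchbox at (270,269). I'll enlarge the keeper.

```bash
python3 - <<'E'
import cv2
from h import *
i=cv2.imread('pics/top0.png')[170:290,200:300]
cv2.imwrite('pics/c0.png',cv2.resize(i,None,fx=5,fy=5,interpolation=cv2.INTER_CUBIC)[:600])
d=dict(np.load('pics/top0.npz'))
for u,v,z in [(250,222,74),(237,181,15),(270,269,15)]: print(atz(d,u,v,z).round(1))
E
```

```text
[492.3   8.7  74. ]
[623.8  33.8  15. ]
[365.2 -33.7  15. ]
```

View pics/c0.png

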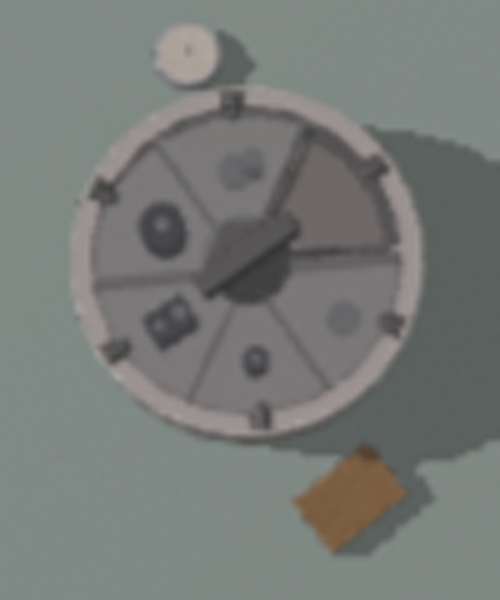

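The block battery, a rectangle with two terminals, is at crop (172,320). That is opposite the opening at (345,200), so the turn is 180° anticlockwise. The fat cell is at (163,230) and the thin cell at (256,362). Next I work out the axis and bar heading from the six tabs.

```bash
cat >> h.py <<'E'
from scipy.spatial.transform import Rotation as Ro
def go(target,yaw):
    s=r.sense(); R=Ro.from_euler('xyz',s['tcp_rot'])
    T=Ro.from_euler('xyz',[np.pi,0,yaw])
    print('shift',(R.inv().apply(np.array(target)-s['eef_pos'])/1000).round(4),'rotvec deg',(R.inv()*T).as_rotvec(degrees=True).round(2),'q6',s['qpos'][5].round(3),'yaw',s['tcp_rot'])
E
python3 - <<'E'
from h import *
d=dict(np.load('pics/top0.npz'))
t=np.array([atz(d,200+u/5,170+v/5,68) for u,v in [(376,165),(232,102),(104,192),(118,350),(262,415),(392,323)]])
c=t.mean(0); a=np.degrees(np.arctan2(*(t-c)[:,:2].T[::-1]))
print(c.round(1),np.linalg.norm(t-c,axis=1).round(1),a.round(1))
b=np.mean(np.unwrap(np.radians(a)) -np.radians(60)*np.arange(6)); print(np.degrees(b))
for k in (0,np.pi): go([c[0],c[1],200],b+k)
E
```

```text
[495.3   9.8  68. ] [86.1 85.9 85.5 85.3 85.1 85.4] [-6.020e+01 -1.000e-01  5.980e+01  1.203e+02  1.795e+02 -1.207e+02]
-60.21908560471057
shift [-0.4715 -0.4727  0.0312] rotvec deg [-3.000e-02 -9.000e-02 -1.365e+02] q6 -0.002 yaw [-3.14033204e+00 -1.77762434e-05  2.84978785e+00]
shift [-0.4715 -0.4727  0.0312] rotvec deg [-7.00e-02  3.00e-02  4.35e+01] q6 -0.002 yaw [-3.14033204e+00 -1.77762434e-05  2.84978785e+00]
```

```bash
python3 -m creep '0 0 80 -0.235 -0.236 0 0;0 0 80 -0.235 -0.236 0 0;0 0 80 -0.235 -0.236 0 0;0 0 80 -0.235 -0.236 0 0;0 0 80 -0.235 -0.236 0 0;0 0 80 -0.235 -0.236 0 0;0 0 80 -0.235 -0.236 0 0;0 0 80 -0.235 -0.236 0 0'
python3 - <<'E'
from h import *
print(r.sense()['qpos'])
go([495.3,9.8,200],np.radians(-60.2))
E
```

```text
clock: 1.1
eef_pos: [337.1, 304.4, 231.1]
tcp_rot: [-3.141, 0.0, 1.448]
contact_force: [0.9, 0.3, -0.3]
opening: 0.998
grasp_force: 0.0
[ 7.31098723e-01  8.30010433e-02  1.98281764e+00 -7.28717125e-06
  1.07606128e+00  8.53747246e-01]
shift [-0.273   0.193   0.0312] rotvec deg [1.0000e-02 2.0000e-02 1.4317e+02] q6 0.854 yaw [-3.14140867e+00  2.20776137e-04  1.44815129e+00]
```

```bash
python3 -m creep '0 0 80 -0.273 0.193 0 0;0 0 80 -0.273 0.193 0 0;0 0 80 -0.273 0.193 0 0;0 0 80 -0.273 0.193 0 0;0 0 80 -0.273 0.193 0 0;0 0 80 -0.273 0.193 0 0;0 0 80 -0.273 0.193 0 0;0 0 80 -0.273 0.193 0 0'
python3 - <<'E'
from h import *
print(r.sense()['qpos'])
go([495.3,9.8,200],np.radians(-60.2))
E
```

```text
clock: 2.1
eef_pos: [496.5, 10.7, 230.9]
tcp_rot: [-3.142, 0.001, 0.052]
contact_force: [0.1, -0.4, -0.1]
opening: 0.998
grasp_force: 0.0
[1.84385405e-02 1.53192666e-01 1.90177827e+00 3.91998668e-05
 1.08746549e+00 1.53739905e+00]
shift [-0.0013  0.0008  0.0309] rotvec deg [2.000e-02 5.000e-02 6.317e+01] q6 1.537 yaw [-3.14152980e+00  8.42138732e-04  5.18176147e-02]
```

```bash
python3 -m creep '0 0 63 -0.001 0.001 0.031 0;0 0 63 -0.001 0.001 0.031 0;0 0 63 -0.001 0.001 0.031 0;0 0 63 -0.001 0.001 0.031 0;0 0 63 -0.001 0.001 0.031 0;0 0 63 -0.001 0.001 0.031 0;0 0 63 -0.001 0.001 0.031 0'
python3 - <<'E'
from h import *
go([495.3,9.8,160],np.radians(-60.2)); d=grab('wrist','w1'); print(np.array(d['world_from_camera']).round(2))
cv2.imwrite('pics/w1.png',d['img'][:,:,::-1])
E
```

```text
clock: 2.98
eef_pos: [495.6, 10.2, 200.1]
tcp_rot: [3.141, 0.0, -1.041]
contact_force: [0.5, 0.9, 0.5]
opening: 1.002
grasp_force: 0.0
shift [0.0002 0.0004 0.0401] rotvec deg [0.02 0.01 0.55] q6 2.629 yaw [ 3.14118880e+00  2.18898701e-04 -1.04116215e+00]
[[-8.6000e-01  4.8000e-01  1.5000e-01  5.3357e+02]
 [-5.1000e-01 -8.2000e-01 -2.6000e-01 -5.6540e+01]
 [ 0.0000e+00 -3.0000e-01  9.5000e-01  3.4121e+02]
 [ 0.0000e+00  0.0000e+00  0.0000e+00  1.0000e+00]]
```

View pics/w1.png

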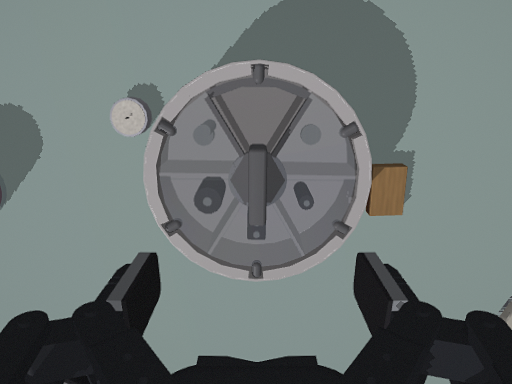

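The wrist view shows the bar running from (258,147) to (257,238) and the opening at (259,110). The tabs sit at (259,72), (349,130), (341,229), (256,270), (171,228) and (166,129).

```bash
python3 - <<'E'
from h import *
d=dict(np.load('pics/w1.npz'))
t=np.array([atz(d,u,v,70) for u,v in [(259,72),(166,129),(171,228),(256,270),(341,229),(349,130)]])
c=t.mean(0); a=np.degrees(np.arctan2(*(t-c)[:,:2].T[::-1]))
b=np.mean(np.unwrap(np.radians(a)) -np.radians(60)*np.arange(6))
print(c.round(1),np.linalg.norm(t-c,axis=1).round(1),np.degrees(b))
p,q=atz(d,258,147,96),atz(d,257,236,96); print(p,q,(p+q)/2,np.degrees(np.arctan2(*(p-q)[1::-1])))
c=(c+[495.3,9.8,70])/2
go([c[0],c[1],76],b)
E
```

```text
[494.   10.1  70. ] [86.  84.3 86.4 84.3 85.5 84.7] -60.24290386179612
[510.0184138 -18.6256999  96.       ] [474.81327271  42.9249769   96.        ] [492.41584326  12.1496385   96.        ] -60.231738331292206
shift [-0.0002  0.0009  0.1241] rotvec deg [0.02 0.01 0.73] q6 2.627 yaw [ 3.14121038e+00  1.81537179e-04 -1.03869591e+00]
```

```bash
python3 -m creep '0 0 0.7 0 0.001 0.05 0;0 0 0.7 0 0.001 0.10 0;0 0 0.7 0 0.001 0.127 0;0 0 0.7 0 0.001 0.127 0;0 0 0.7 0 0.001 0.127 100;0 0 0.7 0 0.001 0.127 180;0 0 0.7 0 0.001 0.127 255;0 0 0.7 0 0.001 0.127 255' 50
python3 -m creep '0 0 0 0 0 0 255;0 0 0 0 0 0 255;0 0 0 0 0 0 255;0 0 0 0 0 0 255'
```

```text
clock: 4.03
eef_pos: [495.2, 9.7, 73.9]
tcp_rot: [-3.141, -0.001, -1.054]
contact_force: [0.1, 1.2, 2.2]
opening: 0.153
grasp_force: 53.2
clock: 4.53
eef_pos: [495.3, 9.7, 73.7]
tcp_rot: [-3.141, -0.0, -1.054]
contact_force: [-0.7, 0.4, 4.6]
opening: 0.146
grasp_force: 53.1
```

```bash
python3 -m creep '0 0 0 0 0 0.003 255;0 0 0 0 0 0.005 255;0 0 0 0 0 0.007 255;0 0 0 0 0 0.007 255'
python3 -c "
from h import *
s=r.sense();print(s['eef_pos'],s['tcp_rot'],s['qpos'],s['contact_force'])"
```

```text
clock: 5.03
eef_pos: [495.4, 9.7, 66.8]
tcp_rot: [-3.141, -0.0, -1.054]
contact_force: [-1.3, -0.5, 8.4]
opening: 0.154
grasp_force: 53.6
[495.3725438    9.68900152  66.83257963] [-3.14083307e+00 -4.53638501e-04 -1.05436611e+00] [ 1.65526265e-02  3.86200203e-01  2.03728800e+00 -5.17994410e-05
  7.17220364e-01  2.64175391e+00] [-1.30990129 -0.53119162  8.4278216 ]
```

```bash
python3 -m creep '0 0 -5 0 0 0 255;0 0 -13 0 0 0 255;0 0 -22 0 0 0 255;0 0 -31 0 0 0 255;0 0 -40 0 0 0 255;0 0 -49 0 0 0 255;0 0 -56 0 0 0 255;0 0 -60 0 0 0 255'
python3 -m creep '0 0 -5 0 0 0 255;0 0 -13 0 0 0 255;0 0 -22 0 0 0 255;0 0 -31 0 0 0 255;0 0 -40 0 0 0 255;0 0 -49 0 0 0 255;0 0 -56 0 0 0 255;0 0 -60 0 0 0 255'
python3 -c "
from h import *
s=r.sense();print(s['eef_pos'],s['tcp_rot'],s['qpos'],s['wrist_torque'])"
```

```text
clock: 6.02
eef_pos: [495.3, 9.6, 66.9]
tcp_rot: [3.142, -0.001, -0.004]
contact_force: [-1.1, 0.5, 8.4]
opening: 0.153
grasp_force: 53.6
clock: 7.02
eef_pos: [495.3, 9.5, 66.9]
tcp_rot: [3.141, -0.0, 1.043]
contact_force: [-1.4, -1.4, 8.7]
opening: 0.151
grasp_force: 53.5
[495.32886513   9.52705431  66.93424909] [ 3.14075519e+00 -2.42870463e-04  1.04299686e+00] [ 1.63598586e-02  3.85984676e-01  2.03730594e+00 -3.43381522e-04
  7.17459828e-01  5.44418058e-01] [-0.30193059  0.28107073 -0.12282719]
```

```bash
python3 -m creep '0 0 -5 0 0 0 255;0 0 -13 0 0 0 255;0 0 -22 0 0 0 255;0 0 -31 0 0 0 255;0 0 -40 0 0 0 255;0 0 -49 0 0 0 255;0 0 -56 0 0 0 255;0 0 -60 0 0 0 255'
python3 -m creep '0 0 0 0 0 0 255;0 0 0 0 0 0 255'
python3 -c "
from h import *
s=r.sense();print(s['eef_pos'],s['tcp_rot'],s['qpos'],s['wrist_torque'])"
```

```text
clock: 8.02
eef_pos: [495.5, 9.5, 67.0]
tcp_rot: [3.141, 0.001, 2.09]
contact_force: [-1.3, -1.0, 8.4]
opening: 0.15
grasp_force: 53.5
clock: 8.28
eef_pos: [495.5, 9.5, 67.0]
tcp_rot: [3.141, 0.001, 2.087]
contact_force: [-0.9, -2.4, 9.3]
opening: 0.145
grasp_force: 53.6
[495.48512645   9.47120144  66.96994634] [3.14077487e+00 8.52010943e-04 2.08742966e+00] [ 1.63315911e-02  3.85991829e-01  2.03716683e+00 -5.40501487e-04
  7.17307814e-01 -4.99894984e-01] [-0.31357404  0.26805198  0.08447331]
```

Yaw is on target, so I raise slowly while gripping and then release.

```bash
python3 -m creep '0 0 0 0 0 -0.002 255;0 0 0 0 0 -0.004 255;0 0 0 0 0 -0.006 255;0 0 0 0 0 -0.007 255;0 0 0 0 0 -0.007 255;0 0 0 0 0 -0.007 255'
python3 -c "
from h import *
s=r.sense();print(s['eef_pos'],s['tcp_rot'],s['wrist_torque'])"
```

```text
clock: 9.02
eef_pos: [495.4, 9.5, 73.8]
tcp_rot: [3.141, 0.001, 2.087]
contact_force: [-0.1, -1.8, 5.5]
opening: 0.146
grasp_force: 53.1
[495.42439268   9.49135303  73.76568254] [3.14082304e+00 8.28283203e-04 2.08741247e+00] [-0.39975991  0.05713861  0.02338523]
```

```bash
python3 -m creep '0 0 0 0 0 -0.001 255;0 0 0 0 0 -0.001 255;0 0 0 0 0 -0.001 100;0 0 0 0 0 -0.001 0;0 0 0 0 0 -0.001 0;0 0 0 0 0 -0.001 0;0 0 0 0 0 -0.03 0;0 0 0 0 0 -0.08 0'
python3 -m creep '0 0 0 0 0 -0.06 0;0 0 0 0 0 -0.07 0;0 0 0 0 0 -0.07 0;0 0 0 0 0 -0.07 0'
python3 - <<'E'
from h import *
d=grab('wrist','w2'); print(r.sense()['eef_pos'])
E
```

```text
clock: 10.02
eef_pos: [493.5, 9.7, 152.8]
tcp_rot: [-3.138, -0.002, 2.087]
contact_force: [0.9, -0.3, 0.4]
opening: 1.0
grasp_force: 0.0
clock: 10.52
eef_pos: [493.8, 9.7, 221.6]
tcp_rot: [-3.139, -0.001, 2.087]
contact_force: [0.3, 0.7, 0.1]
opening: 1.003
grasp_force: 0.0
[493.79370592   9.67745105 221.51768552]
```

View pics/w2.png

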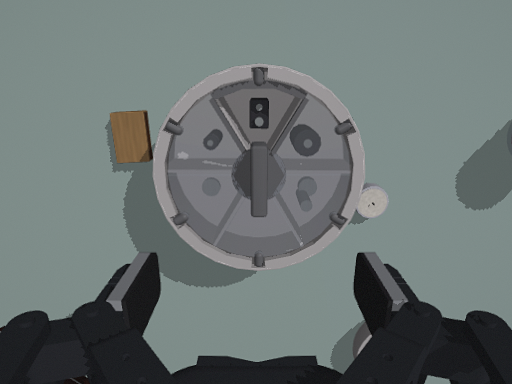

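The block battery at (259,113) now shows through the opening, and the tabs sit in the notches, for example at (260,75). I'll check from the depth image that the cover is fully up.

```bash
python3 - <<'E'
from h import *
def z(d,u,v):
    p=ray(d,u,v)*np.median(d['range_z'][v-1:v+2,u-1:u+2]); T=d['world_from_camera']; return (T[:3,:3]@p+T[:3,3]).round(1)
for f,pts in [('w1',[(258,170),(258,200),(259,72),(349,130),(150,170),(367,190)]),('w2',[(259,160),(259,200),(260,75),(345,128),(158,170),(358,170),(261,260)])]:
    d=dict(np.load(f'pics/{f}.npz')); print(f,[z(d,*p).tolist() for p in pts])
d=dict(np.load('pics/w2.npz'))
t=np.array([atz(d,u,v,70) for u,v in [(260,75),(174,127),(180,219),(259,260),(341,219),(346,128)]])
c=t.mean(0);a=np.degrees(np.arctan2(*(t-c)[:,:2].T[::-1]));print(c,np.degrees(np.mean(np.unwrap(np.radians(a))-np.radians(60)*np.arange(6))))
E
```

```text
w1 [[501.1, -3.4, 94.3], [489.1, 17.1, 94.3], [536.1, -64.8, 71.3], [452.3, -63.3, 71.5], [574.7, 45.8, 72.7], [411.0, -30.1, 72.6]]
w2 [[484.8, 26.7, 94.6], [501.6, -2.9, 94.6], [452.8, 84.6, 71.0], [537.6, 83.2, 70.6], [413.9, -29.3, 72.7], [567.6, 58.2, 72.9], [538.1, -62.7, 70.0]]
[495.04852235  10.69841629  70.        ] 119.53387397614082
```

The bar and tabs are as high as at the start, so the cover is fully up and locked. Its heading is 119.5°, within tolerance of 119.8°. Nothing is touching it.

```bash
python3 -c "
from rig import r
print(r.sign_off())"
```

```text
the job is handed in; nothing more can be done
None
```

The cover is turned 180° anticlockwise, so its opening is over the block battery. It has sprung fully up with its tabs in the notches, the gripper has let go, and the job is handed in.

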